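# Press a price label holder home under the shelf lip

## Robot

A 7-joint arm with a two-finger parallel gripper is mounted at the origin on the work surface. World frame = base frame: x ahead of the robot, y to its left, z up, the work surface at z = 0. Lengths are in m, angles in degrees, forces in N, time in s.
With the tool pointing down it reaches from about 0.4 to 0.875 m from the base axis. Payload 6.5 kg.
Tool frame: the origin (TCP) lies midway between the tips of the shut fingers; the grasp point (between the pads) lies 19 mm behind it; z points along the fingers, y is the line along which they close (so a half turn about z gives the same grasp; the last joint's range is limited). The gripper opens to 85 mm and grips with 20 to 120 N. Pads are 22 mm wide; open, the fingers measure 114 mm over their backs; the gripper's body (76 mm by 85 mm) begins 54 mm behind the grasp point. The pads swing forward as they close: fully open they stand 13 mm farther back than shut.
Start: joints at [-69.053, 30.733, -0.252, 88.115, 0.149, 61.152, -4.079], TCP at [0.272, 0.59, 0.231] pointing down, gripper open.
Joint ranges: [-154.64, 154.64], [-21.42, 123.67], [-72.66, 72.17], [13.99, 137.28], [-74.86, 254.86], [10.95, 109.41], [-158.01, 158.01]. Speed limits (degrees/s): [136.94, 136.94, 180, 180, 180, 180, 180].

## Interface

Orientations are given as [roll, pitch, yaw] about the fixed x, y, z axes, in that order (R = Rz(yaw) Ry(pitch) Rx(roll)).
In Python, from rig import telemetry, snapshot, camera_model, manip, models gives the robot as it stands. The module is installed in compiled form; this text tells all that it offers.
- The arm moves only by the shell command python3 -m creep 'ROWS' [FORCE]. ROWS is JSON, one flat list of numbers, 7 for each row, row after row: the shift along the tool's x, y, z in units of 25 mm (1.0 is 25 mm), then the turn, a rotation vector about the tool's x, y, z in units of 6 degrees (1.0 is 6 degrees), then the opening, from 0 (shut) to 1 (fully open). In form: [dx, dy, dz, wx, wy, wz, jaw, dx, dy, dz, wx, wy, wz, jaw, ...]. A call has 1 to 10 rows; each row shifts and turns the commanded pose from where the row before left it, along the tool's axes as they then stand; what a row does not reach is not made up. A row lasts 1/12 s, in which the tool goes at most 41.7 mm and 7.16 degrees, less where a joint would pass 70% of its speed; a pose out of reach is approached as far as the arm can. A call is refused whole if a number of a shift passes 1 or a number of a turn 1, either way. A call with a gripper value outside its range is refused whole. The fingers move at their own pace and stop on an object; FORCE is the grip in N (left out, the last holds). Time passes only in rows, so rows that do not move let the fingers close. It gives the time, the measured TCP pose, the force, the opening and the grip force at its end, in the units of the state.
- telemetry.sense(): the state, without advancing time (a new reading comes with each control period).
- snapshot(name): name is "side" or "top"; returns the picture (420x560x3 uint8, red, green, blue); there is no depth.
- camera_model(name): a dict with "intrinsics" (3x3 intrinsics, pixels), "pose" (4x4, takes a point from camera to world coordinates). Camera axes: x right, y up, looking along -z (the intrinsics and any distortion apply to the point x, -y, -z); pixel columns grow to the right and rows downward; lengths in m; the calibration is good to about 2 mm. A picture is of the moment at which its call begins. camera_model takes no time and is no camera call.
- manip.close_job(): hands the job in; it is judged then, once.
Trained networks look in the newest picture that a camera, given by its name, has taken for a name from the list of things; names that differ only in an ending like _2 or _b are one class to them, and where a whole thing is asked for, a point or a joint stands for the part that bears it (a point fixed in the world has none). Each returns a list of dicts, best first, with "score" (0 to 1); they miss things now and then, are a little off and sometimes report something else, mostly with a low value. They report only what shows in the picture. A call takes as long as a camera call. They do not tell look-alikes from the thing itself.
- models.spot_in(name, camera): "rect" ([left, top, width, height] in pixels, round what is visible of it).
- models.cut_out(name, camera): "region" (420x560 bool, what is visible of it) and "rect" ([left, top, width, height] in pixels, round what is visible of it).
The state is a dict: "clock": time; "qpos": joint angles; "joint_velocities": joint speeds; "effort": joint torques, N m; "eef_pos": TCP position; "tool_rot": TCP orientation; "wrist_force": force on the tool from outside, world axes, zero at the start; "moment": the same for the moment, N m; "opening": finger opening in m; "finger_force": force on a finger pad.
Only numpy, scipy, OpenCV 4.12 (cv2) and the standard library are available. Lean on these libraries where they do the work, as an engineer would, in place of code of your own. Each camera call takes 0.05 s, during which the arm holds its last target. There are 200 camera calls.

## Task

Take the loose price label holder off the counter and stand it on the narrow ledge along the shelf's front, in the free bay and with its flat tongue towards the shelf. Then slide the tongue in under the shelf lip, by feel, against the spring strip hidden inside until it is pressed fully home and goes no farther, without ramming it. Finish while still holding it pressed home (the spring pushes it back out if let go), and leave the glassware and other goods undisturbed.

Things in the scene. Friction and masses are not known exactly. Their poses are not given: they have to be found in the camera images.
- holder: Loose price label holder, rigid grey plastic, L-shaped, about 80 g: upright plate 10 thick (x) x 60 wide (y) x 50 mm high, white paper label on its -x face, and a flat tongue 44 long x 60 wide x 8 mm thick running to +x from the plate's foot (tip at x = 49 mm). Origin: on the underside, below the plate's middle. Starts standing on the counter, tongue roughly away from the robot.
- bay: Free bay of the shelf edge (grey ledge, black lip), fixed, 138 mm wide; the like bay beside it, left or right, already holds a fixed label holder. Origin: at counter level below the middle of the ledge's front edge; +x into the shelf, y along the ledge, z up. Flat ledge 70 mm above the counter, 60 mm deep (x 0 to 60) in front of the lip. Nothing stands above the lip up to x = 135 mm.
- mouth (a point): Middle of the slot's mouth below the lip's front edge, 60 mm in from the ledge's front edge and 77 mm above the counter; axes as the bay's. The slot is 14 mm high and 92 mm wide (y); the lip over it is a 6 mm plate, underside 84 mm and top 90 mm above the counter. The tongue slides in along +x.
- strip (a joint): How far the hidden spring strip in the slot is pressed in, m: 0 free, about 0.012 when the tongue meets the solid stops (fully home). The free strip's face lies 16 to 26 mm behind the lip's front edge, differing per run. It pushes back with 3 N at first touch, 7 N fully home (with friction a push may take 15 N); then it is solid. Fully home, the holder's origin is 39 to 49 mm in from the ledge's front edge.
- tumbler_a: clear glass tumbler, upright, 72 mm across, 85 mm high, on the counter beside the holder; bystander. Origin: centre of its underside.
- tumbler_b: clear glass tumbler, upright, 72 mm across, 85 mm high, on the counter beside the holder; bystander. Origin: centre of its underside.
- tumbler_c: clear glass tumbler, upright, 68 mm across, 75 mm high, on the shelf deck; bystander. Origin: centre of its underside.
- tumbler_d: clear glass tumbler, upright, 68 mm across, 75 mm high, on the shelf deck; bystander. Origin: centre of its underside.
- storage_jar: Glass storage jar with steel lid, 90 mm across, 130 mm high, on the counter to the left; bystander. Origin: centre of its underside.
- carton: Cardboard carton 90 x 120 x 100 mm high, on the counter to the right; bystander. Origin: centre of its underside.
- bottle: Green glass bottle 64 mm across, 190 mm high, on the counter to the left; bystander. Origin: centre of its underside.
Things that resemble listed ones, but are neither listed nor needed, are in the scene too. Leave any blue or orange look-alike of the bay alone.

How it is judged (in metres and radians):
On the way:
1. the holder stands upright on the free bay's ledge, tongue towards the shelf, strip not yet pressed (z of holder in the frame of bay between 0.064 and 0.077 m and y of holder in the frame of bay between -0.02 and 0.02 m and angle between holder's own z axis and vertical below 0.12 rad and angle between the x axis of holder and the x axis of bay, either way round below 0.15 rad and x of holder in the frame of bay above -0.015 m and x of mouth in the frame of holder above 0 m and contact force between holder and bay above 0.1 N and value of joint strip below 0.003 m), for 0.1 s.
At the end, for the whole second after the job is handed in: The holder stands on the free bay's ledge (upright within 0.12 rad, square to the bay within 0.15 rad, within 20 mm of the bay's middle), tongue under the lip, with the spring strip pressed in by at least 9 of its 12 mm, pushing on the shelf with 4 to 60 N, at rest, the robot still pressing on it (z of holder in the frame of bay between 0.064 and 0.077 m and y of holder in the frame of bay between -0.02 and 0.02 m and angle between holder's own z axis and vertical below 0.12 rad and angle between the x axis of holder and the x axis of bay, either way round below 0.15 rad and value of joint strip above 0.009 m and x of holder in the frame of bay between 0.035 and 0.054 m and x of mouth in the frame of holder above 0 m and contact force between holder and bay between 4 and 60 N and contact force between any of the fingers, the arm and holder above 2 N and linear speed of holder below 0.02 m/s); the arm keeps its last pose, push and grip.
It fails at once if the holder is rammed against the shelf with more than 80 N (contact force between holder and bay above 80 N).
It fails at once if a bystander is shoved more than 25 mm or tipped (distance of any of tumbler_a, tumbler_b, tumbler_c, tumbler_d, storage_jar, carton, bottle from where it was at the start of the episode above 0.025 m or angle between any of tumbler_a, tumbler_b, tumbler_c, tumbler_d, storage_jar, carton, bottle's own z axis and vertical above 0.3 rad).
It also fails if it takes over 54 s, if anything falls off the work surface, if the arm or the gripper's body presses on something with over 40 N, if the wrist force passes 120 N, or if a joint passes its speed limit or range.

## Working session

There is one attempt and no reset: what is moved stays moved. The work goes in short steps, Python scripts to look and compute and a shell command to move; the robot and the scene stay as the last step left them, time stands still between calls to the robot, and variables do not carry over. Pictures are saved under pics/ and viewed, at most 10 in all, crops included, and the job is handed in when it is done.

```bash
mkdir -p pics; python3 - <<'E'
from rig import telemetry,snapshot,camera_model,models
import cv2,numpy as np
np.set_printoptions(precision=4,suppress=True)
for c in("side","top"):
    im=snapshot(c);cv2.imwrite(f"pics/{c}0.png",im[:,:,::-1]);m=camera_model(c);print(c,m)
    for n in("holder","bay","tumbler_a","storage_jar","carton","bottle"):
        print(n,[(round(d["score"],2),d["rect"]) for d in models.spot_in(n,c)][:5])
print(telemetry.sense())
E
```

```text
side {'intrinsics': array([[422.2461,   0.    , 283.934 ],
       [  0.    , 422.2461, 217.6639],
       [  0.    ,   0.    ,   1.    ]]), 'pose': array([[ 0.936 ,  0.2224, -0.2728,  0.1461],
       [-0.352 ,  0.583 , -0.7323, -0.9067],
       [-0.0038,  0.7815,  0.6239,  0.8775],
       [ 0.    ,  0.    ,  0.    ,  1.    ]])}
holder [(0.97, [276.5, 262.4, 26.9, 30.8])]
bay [(0.83, [365.0, 232.8, 74.6, 58.1]), (0.72, [186.3, 131.6, 22.7, 53.9]), (0.66, [216.8, 278.6, 59.8, 75.5]), (0.63, [296.0, 195.9, 64.4, 58.6]), (0.61, [156.6, 171.6, 57.2, 56.2])]
tumbler_a [(0.88, [253.3, 219.1, 27.3, 33.4]), (0.82, [333.3, 161.4, 22.0, 21.1]), (0.61, [351.8, 186.7, 23.4, 28.7]), (0.59, [233.9, 182.3, 22.9, 35.0]), (0.51, [364.5, 291.8, 56.4, 68.3])]
storage_jar [(0.7, [254.4, 144.2, 25.9, 40.6])]
carton [(0.95, [366.3, 290.6, 54.1, 69.5])]
bottle [(0.8, [185.1, 134.4, 24.5, 49.4]), (0.59, [329.7, 162.5, 21.6, 24.3])]
top {'intrinsics': array([[380.3198,   0.    , 282.6839],
       [  0.    , 380.3198, 211.184 ],
       [  0.    ,   0.    ,   1.    ]]), 'pose': array([[ 0.1268,  0.9651, -0.2291,
[... 541 characters left out ...]
, (0.5, [334.9, 232.5, 32.1, 29.2]), (0.2, [194.4, 213.9, 29.4, 33.6])]
carton [(0.79, [427.0, 164.6, 71.7, 61.6])]
bottle [(0.84, [73.6, 248.5, 54.1, 33.4])]
{'clock': 0.7, 'qpos': array([-69.0528,  30.7326,  -0.2517,  88.1149,   0.1493,  61.1518,
        -4.0805]), 'joint_velocities': array([-0.0074, -0.0313, -0.0178,  0.0124,  0.0081, -0.0333,  0.014 ]), 'effort': array([ -0.0005, -58.3197,   1.0478, -25.94  ,   0.0125,   0.0019,
        -0.    ]), 'eef_pos': array([0.272 , 0.5903, 0.2313]), 'tool_rot': array([179.9989,   0.0021, 155.2607]), 'wrist_force': array([ 0.5003, -0.4724, -0.1575]), 'moment': array([-0.0025,  0.0065, -0.0003]), 'finger_force': 0.0, 'opening': 0.08547694690639465}
```

```bash
python3 - <<'E'
import cv2
for c in("side","top"):
    im=cv2.imread(f"pics/{c}0.png");cv2.imwrite(f"pics/{c}0b.png",cv2.resize(im,(800,600),interpolation=cv2.INTER_CUBIC))
E
```

```text
(no output)
```

View pics/side0b.png

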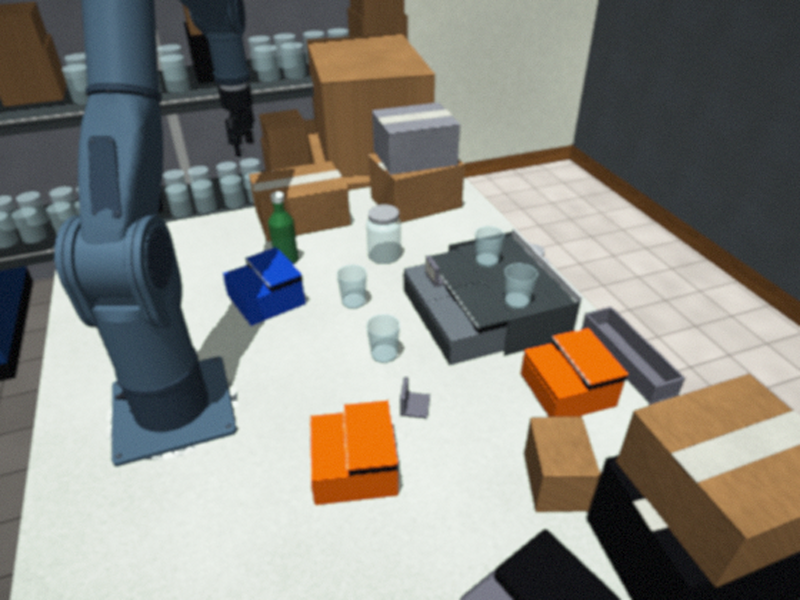

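View pics/top0b.png

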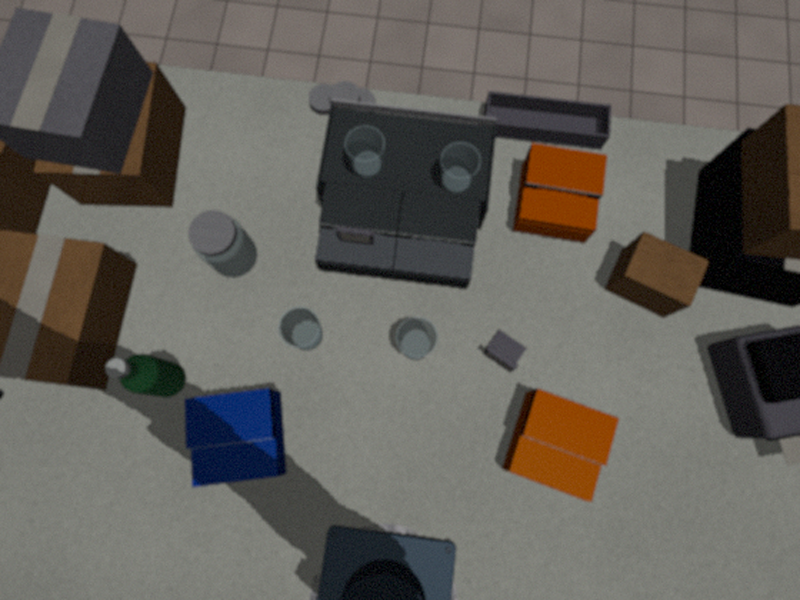

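```bash
python3 - <<'E'
import cv2,numpy as np
im=cv2.imread("pics/top0.png")
a=cv2.resize(im[125:275,215:385],None,fx=4.7,fy=4,interpolation=cv2.INTER_CUBIC)
a=cv2.convertScaleAbs(a,alpha=1.8)
cv2.imwrite("pics/topc.png",a);print(a.shape)
E
```

```text
(600, 799, 3)
```

View pics/topc.png

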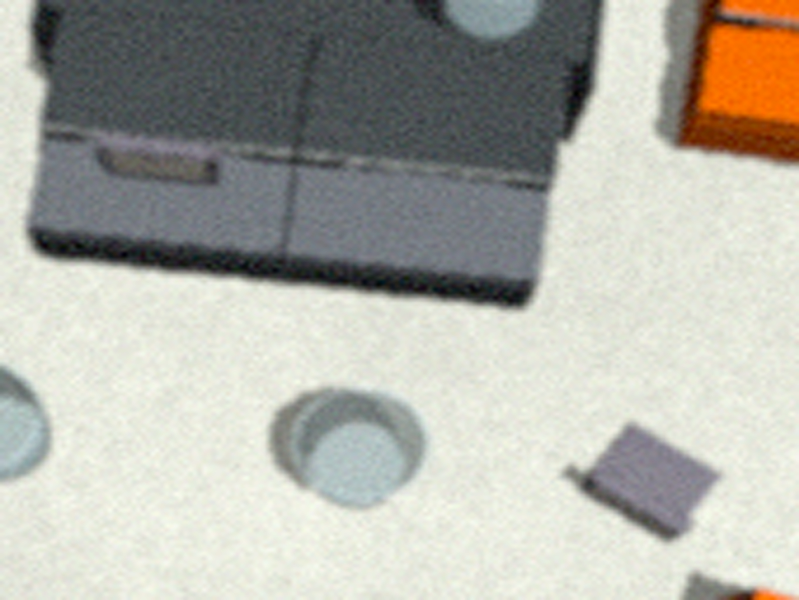

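```bash
cat > h.py <<'E'
import numpy as np,cv2
from scipy.optimize import minimize,least_squares
from rig import camera_model,models,snapshot,telemetry
np.set_printoptions(precision=4,suppress=True)
def proj(P,m):
    T=np.linalg.inv(m["pose"]);p=np.atleast_2d(P)@T[:3,:3].T+T[:3,3]
    u=np.c_[p[:,0],-p[:,1]]/-p[:,2:]
    K=m["intrinsics"];return u*[K[0,0],K[1,1]]+[K[0,2],K[1,2]]
def ray(px,z,m):
    K=m["intrinsics"];d=np.array([(px[0]-K[0,2])/K[0,0],-(px[1]-K[1,2])/K[1,1],-1])
    d=m["pose"][:3,:3]@d;o=m["pose"][:3,3];return o+d*(z-o[2])/d[2]
def box(a,b):return np.array([[x,y,z] for x in(a[0],b[0]) for y in(a[1],b[1]) for z in(a[2],b[2])])
HB=[box((-.005,-.03,0),(.005,.03,.05)),box((.005,-.03,0),(.049,.03,.008))]
def pose(P,x,y,yaw,z=0):
    c,s=np.cos(yaw),np.sin(yaw);return P@np.array([[c,s,0],[-s,c,0],[0,0,1]])+[x,y,z]
def mask(q,m,z=0):
    im=np.zeros((1680,2240),np.uint8)
    for b in HB:
        p=proj(pose(b,*q[:3],z),m)
        cv2.fillConvexPoly(im,cv2.convexHull(((p+.5)*4).round().astype(np.int32)),255)
    return cv2.resize(im,(560,420),interpolation=cv2.INTER_AREA)/255.
def fit(regs,q0,z=0):
    def f(q):
        e=0
        for c,r in regs.items():
            M=mask(q,camera_model(c),z);e+=np.abs(M-r).sum()/r.sum()
        return e
    return min((minimize(f,[q0[0],q0[1],q0[2]+d],method="Nelder-Mead",options=dict(initial_simplex=np.array([q0[0],q0[1],q0[2]+d])+np.r_[np.zeros((1,3)),np.diag([.01,.01,.15])])) for d in(-.2,0,.2)),key=lambda r:r.fun)
E
python3 - <<'E'
from h import *
regs={}
for c in("side","top"):
    r=models.cut_out("holder",c);regs[c]=r[0]["region"].astype(float);print(c,r[0]["rect"],regs[c].sum())
mt=camera_model("top")
q0=ray((215+650/4.7,125+485/4),.01,mt);print(q0)
r=fit(regs,[q0[0],q0[1],-.5]);print(r.x,np.degrees(r.x[2]),r.fun)
for c in regs: print(c,fit({c:regs[c]},r.x).x)
C=lambda u,v:(215+u/4.7,125+v/4)
for n,u,v,z in(("frontL",32,230,.07),("frontR",532,284,.07),("div",287,255,.07),("divback",298,163,.07),("lipL",42,133,.09),("lipR",550,185,.09),("lipdiv",302,160,.09)):
    print(n,ray(C(u,v),z,mt))
ms=camera_model("side");S=lambda u,v:(u*.7,v*.7)
for n,u,v,z in(("frontL",405,268,.07),("frontR",451,342,.07)):print("side",n,ray(S(u,v),z,ms))
import cv2
im=cv2.imread("pics/side0.png")[145:265,270:430]
cv2.imwrite("pics/sidec.png",cv2.convertScaleAbs(cv2.resize(im,None,fx=5,fy=5,interpolation=cv2.INTER_CUBIC),alpha=1.6))
E
```

```text
side [277.3, 264.3, 27.8, 30.3] 442.0
top [335.4, 229.8, 35.4, 33.7] 487.0
[ 0.4395 -0.1623  0.01  ]
[ 0.423  -0.1493 -0.4982] -28.545625434493655 0.23224615442914043
side [ 0.4225 -0.147  -0.4968]
top [ 0.424  -0.1509 -0.5126]
frontL [0.5484 0.1901 0.07  ]
frontR [ 0.5476 -0.0791  0.07  ]
div [0.5496 0.0525 0.07  ]
divback [0.6109 0.0546 0.07  ]
lipL [0.6059 0.1912 0.09  ]
lipR [ 0.6064 -0.0804  0.09  ]
lipdiv [0.6059 0.0517 0.09  ]
side frontL [0.555  0.1934 0.07  ]
side frontR [ 0.5494 -0.0853  0.07  ]
```

View pics/sidec.png

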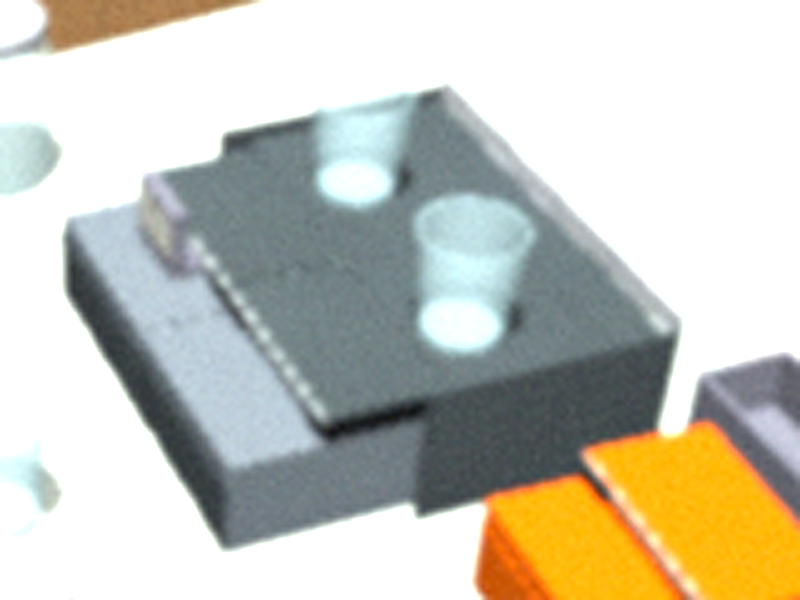

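```bash
cat > plan.py <<'E'
import sys
from h import *
from scipy.spatial.transform import Rotation as Ro
# usage: plan.py x y z yaw n jaw  -> rounded rows from the measured pose
def main(x,y,z,yaw,n,jaw):
    s=telemetry.sense();p=s["eef_pos"].copy();R=Ro.from_euler("xyz",s["tool_rot"],degrees=True)
    G=Ro.from_euler("xyz",[180,0,yaw],degrees=True);n=int(n);rows=[]
    for i in range(n):
        d=R.inv().apply((np.array([x,y,z])-p)/(n-i))/.025
        w=(R.inv()*G).as_rotvec(degrees=True)/6/(n-i)
        d=np.clip(d.round(2),-1,1);w=np.clip(w.round(2),-1,1)
        rows.append([*d,*w,jaw]);p=p+R.apply(d*.025);R=R*Ro.from_rotvec(w*6,degrees=True)
    for k in range(0,n,10):print(",  ".join(",".join("%g"%(v+0) for v in r) for r in rows[k:k+10]))
    print("end",p,R.as_euler("xyz",degrees=True),"from",s["eef_pos"],s["tool_rot"],s["clock"])
main(*map(float,sys.argv[1:]))
E
python3 plan.py 0.42 0.22 0.24 108 20 1
python3 - <<'E'
from h import *
m=camera_model("side")
print(ray((315.6,238),.07,m),ray((283.6,189),.07,m),ray((270+318/5,145+420/5),.09,m))
E
```

```text
-0.58,-0.55,-0.02,0,0,0.39,1,  -0.6,-0.52,-0.02,0,0,0.39,1,  -0.62,-0.5,-0.02,0,0,0.39,1,  -0.64,-0.47,-0.02,0,0,0.39,1,  -0.66,-0.45,-0.02,0,0,0.39,1,  -0.68,-0.42,-0.02,0,0,0.4,1,  -0.7,-0.39,-0.02,0,0,0.39,1,  -0.71,-0.36,-0.02,0,0,0.4,1,  -0.72,-0.33,-0.02,0,0,0.39,1,  -0.74,-0.3,-0.02,0,0,0.4,1
-0.75,-0.27,-0.01,0,0,0.39,1,  -0.76,-0.24,-0.02,0,0,0.4,1,  -0.77,-0.21,-0.01,0,0,0.39,1,  -0.78,-0.18,-0.02,0,0,0.4,1,  -0.78,-0.15,-0.01,0,0,0.39,1,  -0.79,-0.11,-0.02,0,0,0.4,1,  -0.8,-0.08,-0.01,0,0,0.39,1,  -0.8,-0.05,-0.02,0,0,0.4,1,  -0.8,-0.01,-0.01,0,0,0.39,1,  -0.79,0.01,-0.02,0,0,0.4,1
end [0.4199 0.22   0.2401] [179.9964  -0.0023 107.9814] from [0.272  0.5904 0.2313] [179.9959   0.0011 155.2614] 0.8
[ 0.5516 -0.0797  0.07  ] [0.5524 0.1856 0.07  ] [ 0.6061 -0.0827  0.09  ]
```

```bash
python3 -m creep '[-0.6,-0.55,0,0,0,0.4,1, -0.6,-0.5,0,0,0,0.4,1, -0.6,-0.5,0,0,0,0.4,1, -0.65,-0.45,0,0,0,0.4,1, -0.65,-0.45,0,0,0,0.4,1, -0.7,-0.4,-0.1,0,0,0.4,1, -0.7,-0.4,-0.1,0,0,0.4,1, -0.7,-0.35,0,0,0,0.4,1, -0.7,-0.35,0,0,0,0.4,1, -0.75,-0.3,0,0,0,0.4,1]' 40
python3 -m creep '[-0.75,-0.25,0,0,0,0.4,1, -0.75,-0.25,0,0,0,0.4,1, -0.75,-0.2,0,0,0,0.4,1, -0.8,-0.2,0,0,0,0.4,1, -0.8,-0.15,0,0,0,0.4,1, -0.8,-0.1,0,0,0,0.4,1, -0.8,-0.1,0,0,0,0.4,1, -0.8,-0.05,0,0,0,0.4,1, -0.8,0,0,0,0,0.4,1, -0.8,0,0,0,0,0.4,1]'
python3 plan.py 0.423 -0.149 0.15 61.5 20 1
```

```text
clock: 1.63
eef_pos: [0.3462, 0.4052, 0.2365]
tool_rot: [180.0, -0.0, 131.1]
wrist_force: [-0.0, -0.2, -0.2]
opening: 0.0856
finger_force: 0.0
clock: 2.47
eef_pos: [0.4186, 0.2174, 0.2363]
tool_rot: [180.0, -0.0, 107.0]
wrist_force: [-0.1, -0.3, -0.3]
opening: 0.0852
finger_force: 0.0
-0.7,-0.21,0.17,0,0,0.38,1,  -0.71,-0.18,0.17,0,0,0.38,1,  -0.72,-0.15,0.17,0,0,0.38,1,  -0.72,-0.12,0.17,0,0,0.38,1,  -0.73,-0.09,0.17,0,0,0.38,1,  -0.73,-0.06,0.17,0,0,0.38,1,  -0.73,-0.03,0.17,0,0,0.38,1,  -0.73,0,0.17,0,0,0.38,1,  -0.73,0.02,0.17,0,0,0.38,1,  -0.73,0.05,0.17,0,0,0.38,1
-0.73,0.08,0.18,0,0,0.38,1,  -0.73,0.11,0.17,0,0,0.38,1,  -0.72,0.14,0.18,0,0,0.38,1,  -0.71,0.17,0.17,0,0,0.38,1,  -0.71,0.2,0.18,0,0,0.38,1,  -0.7,0.23,0.17,0,0,0.38,1,  -0.69,0.25,0.18,0,0,0.38,1,  -0.68,0.28,0.17,0,0,0.38,1,  -0.66,0.31,0.18,0,0,0.37,1,  -0.65,0.33,0.17,0,0,0.38,1
end [ 0.4231 -0.149   0.1501] [179.9923  -0.0116  61.4788] from [0.4186 0.2174 0.2363] [179.9863  -0.0026 107.0188] 2.4667
```

```bash
python3 -m creep '[-0.7,-0.2,0.1,0,0,0.4,1, -0.7,-0.2,0.1,0,0,0.4,1, -0.7,-0.15,0.1,0,0,0.4,1, -0.7,-0.1,0.1,0,0,0.4,1, -0.7,-0.1,0.1,0,0,0.4,1, -0.75,-0.05,0.1,0,0,0.4,1, -0.75,0,0.1,0,0,0.4,1, -0.75,0,0.1,0,0,0.4,1, -0.75,0,0.2,0,0,0.4,1, -0.75,0.05,0.2,0,0,0.4,1]'
python3 plan.py 0.423 -0.149 0.13 61.5 10 1
```

```text
clock: 3.3
eef_pos: [0.4192, 0.0339, 0.2061]
tool_rot: [180.0, -0.0, 83.0]
wrist_force: [0.1, 0.1, 0.2]
opening: 0.0851
finger_force: 0.0
-0.72,0.1,0.3,0,0,0.36,1,  -0.72,0.13,0.3,0,0,0.36,1,  -0.72,0.16,0.31,0,0,0.36,1,  -0.71,0.19,0.3,0,0,0.36,1,  -0.7,0.21,0.31,0,0,0.36,1,  -0.69,0.24,0.3,0,0,0.36,1,  -0.68,0.26,0.31,0,0,0.36,1,  -0.67,0.29,0.3,0,0,0.36,1,  -0.66,0.31,0.31,0,0,0.35,1,  -0.65,0.34,0.3,0,0,0.36,1
end [ 0.4229 -0.1489  0.1301] [179.9816  -0.0136  61.4783] from [0.4192 0.0339 0.2061] [179.9779  -0.0059  83.0183] 3.3
```

```bash
python3 -m creep '[-0.7,0.1,0.2,0,0,0.36,1, -0.7,0.1,0.2,0,0,0.36,1, -0.7,0.15,0.2,0,0,0.36,1, -0.7,0.2,0.2,0,0,0.36,1, -0.7,0.2,0.3,0,0,0.36,1, -0.7,0.25,0.3,0,0,0.36,1, -0.7,0.25,0.3,0,0,0.36,1, -0.65,0.3,0.4,0,0,0.36,1, -0.65,0.3,0.4,0,0,0.36,1, -0.65,0.35,0.5,0,0,0.36,1]'
python3 - <<'E'
from h import *
regs={}
for c in("side","top"):
    im=snapshot(c);cv2.imwrite(f"pics/{c}1.png",im[:,:,::-1])
    r=models.cut_out("holder",c)
    for d in r[:3]: print(c,d["score"],d["rect"],d["region"].sum())
    if r: 
        regs[c]=r[0]["region"].astype(float);f=fit({c:regs[c]},[.423,-.149,-.498]);print(c,f.x,f.fun)
a=cv2.resize(cv2.imread("pics/side1.png")[190:310,220:380],None,fx=5,fy=5,interpolation=cv2.INTER_CUBIC)
# expected outline
for b in HB:
    p=((proj(pose(b,.423,-.149,-.498),camera_model("side"))-[220,190]+.5)*5).astype(np.int32)
    cv2.polylines(a,[cv2.convexHull(p)],True,(0,0,255),1)
cv2.imwrite("pics/s1.png",a)
E
python3 plan.py 0.423 -0.149 0.024 61.5 6 1
```

```text
clock: 4.13
eef_pos: [0.4232, -0.1471, 0.131]
tool_rot: [179.9, 0.0, 61.4]
wrist_force: [1.0, 0.0, -0.3]
opening: 0.0852
finger_force: 0.0
side 0.67 [277.5, 262.1, 24.2, 29.3] 413
side 0.46 [350.6, 185.2, 25.6, 31.0] 593
side [ 0.4221 -0.1483 -0.5034] 0.08287518397189386
top 0.16 [280.3, 221.7, 26.2, 29.6] 678
top [ 0.4727 -0.1247 -0.7228] 1.7247440569148016
-0.02,0.01,0.71,0,0,0,1,  -0.02,0.01,0.71,0,0,0,1,  -0.01,0.01,0.72,0,0,0,1,  -0.02,0.01,0.71,0,0,0,1,  -0.01,0.02,0.72,0,0,0,1,  -0.02,0.01,0.71,-0.01,0.01,0.01,1
end [ 0.4229 -0.149   0.0241] [179.982   -0.0226  61.485 ] from [ 0.4227 -0.146   0.1311] [-179.958     0.0374   61.545 ] 4.3333
```

View pics/s1.png

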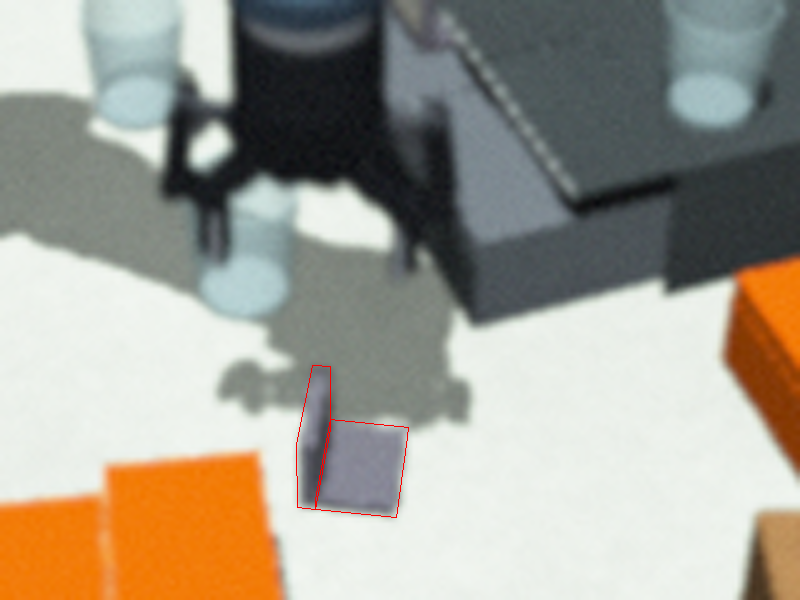

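```bash
python3 -m creep '[-0.05,0,0.7,0,0,0,1, -0.05,0,0.7,0,0,0,1, 0,0,0.7,0,0,0,1, 0,0,0.7,0,0,0,1, 0,0.05,0.7,0,0,0,1, 0,0,0.75,0,0,0,1, 0,0,0,0,0,0,1, 0,0,0,0,0,0,0.6]' 60
python3 -m creep '[0,0,0,0,0,0,0.4, 0,0,0,0,0,0,0.2, 0,0,0,0,0,0,0, 0,0,0,0,0,0,0, 0,0,0,0,0,0,0, 0,0,0,0,0,0,0, 0,0,0,0,0,0,0, 0,0,0,0,0,0,0]'
```

```text
clock: 5.0
eef_pos: [0.423, -0.1473, 0.0252]
tool_rot: [-179.9, -0.0, 61.7]
wrist_force: [-0.1, 0.3, 1.1]
opening: 0.0753
finger_force: 0.0
clock: 5.67
eef_pos: [0.4235, -0.1479, 0.0256]
tool_rot: [180.0, -0.0, 61.7]
wrist_force: [-0.4, 0.9, 6.8]
opening: 0.009
finger_force: 58.7
```

```bash
python3 -m creep '[0,0,0,0,0,0,0, 0,0,-0.4,0,0,0,0, 0,0,-0.8,0,0,0,0, 0,0,-0.8,0,0,0,0, 0,0,-0.8,0,0,0,0, 0,0,-0.8,0,0,0,0, 0,0,-0.8,0,0,0,0, 0,0,-0.6,0,0,0,0, 0,0,0,0,0,0,0]' 100
python3 plan.py 0.523 -0.012 0.150 90 10 0
python3 - <<'E'
from h import *
from scipy.spatial.transform import Rotation as Ro
im=snapshot("side");cv2.imwrite("pics/side2.png",im[:,:,::-1])
r=models.cut_out("holder","side");s=telemetry.sense();print(s["eef_pos"],s["wrist_force"],s["opening"])
if r:
    f=fit({"side":r[0]["region"].astype(float)},[.423,-.149,-.498],s["eef_pos"][2]-.0245);print(r[0]["score"],f.x,f.fun,s["eef_pos"],s["tool_rot"])
    q=f.x
a=cv2.resize(cv2.imread("pics/side2.png")[170:290,220:380],None,fx=5,fy=5,interpolation=cv2.INTER_CUBIC)
for b in HB:
    p=((proj(pose(b,s["eef_pos"][0],s["eef_pos"][1],np.radians(s["tool_rot"][2]-90),s["eef_pos"][2]-.0255),camera_model("side"))-[220,170]+.5)*5).astype(np.int32)
    cv2.polylines(a,[cv2.convexHull(p)],True,(0,0,255),1)
cv2.imwrite("pics/s2.png",a)
E
```

```text
clock: 6.42
eef_pos: [0.4248, -0.1485, 0.1529]
tool_rot: [179.7, -0.1, 61.6]
wrist_force: [0.9, -0.2, 0.3]
opening: 0.0081
finger_force: 97.8
0.67,0.09,0.01,0,0,-0.47,0,  0.66,0.12,0.01,0.01,0,-0.47,0,  0.66,0.15,0.01,0,0,-0.47,0,  0.65,0.18,0.01,0.01,0,-0.47,0,  0.64,0.22,0.01,0,0,-0.47,0,  0.62,0.25,0.02,0.01,0,-0.48,0,  0.61,0.28,0.01,0,0,-0.47,0,  0.6,0.3,0.02,0.01,0,-0.48,0,  0.58,0.33,0.01,0,0,-0.47,0,  0.56,0.37,0.02,0.01,-0.01,-0.48,0
end [ 0.5231 -0.0121  0.15  ] [-179.9872    0.0131   90.0206] from [ 0.4248 -0.1485  0.1529] [179.7461  -0.1156  61.6407] 6.4167
[ 0.4234 -0.1478  0.1505] [ 0.1198  0.0217 -1.5582] 0.008089077116100416
0.59 [ 0.4216 -0.1465 -0.4631] 0.10209898937548588 [ 0.4234 -0.1478  0.1505] [179.9455  -0.0477  61.6764]
```

View pics/s2.png

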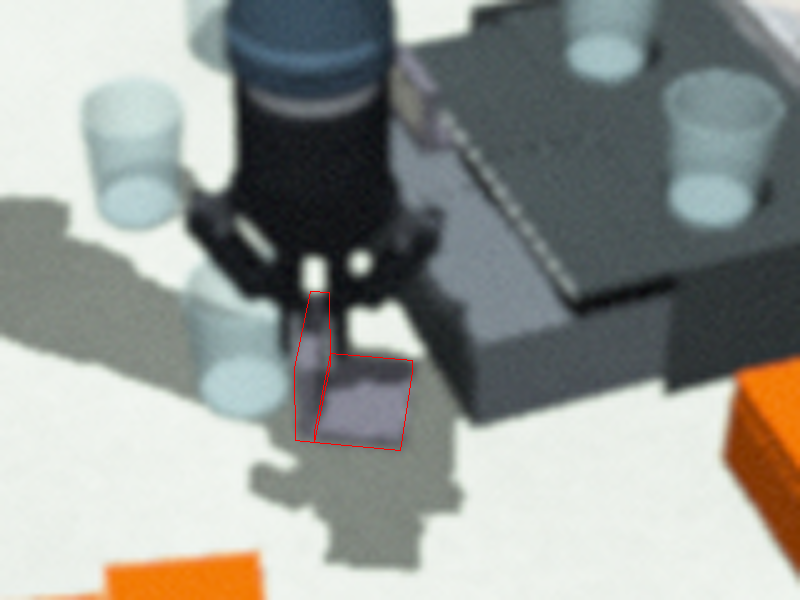

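```bash
python3 -m creep '[0.7,0.1,0,0,0,-0.47,0, 0.7,0.1,0,0,0,-0.47,0, 0.7,0.15,0,0,0,-0.47,0, 0.65,0.2,0,0,0,-0.47,0, 0.65,0.2,0,0,0,-0.47,0, 0.6,0.25,0,0,0,-0.47,0, 0.6,0.3,0,0,0,-0.47,0, 0.6,0.3,0,0,0,-0.48,0, 0.6,0.35,0,0,0,-0.48,0, 0.55,0.4,0,0,0,-0.48,0]'
python3 -m creep '[0,0,0,0,0,0,0, 0,0,0,0,0,0,0]'
python3 plan.py 0.544 -0.012 0.101 90 5 0
```

```text
clock: 7.35
eef_pos: [0.525, -0.0079, 0.15]
tool_rot: [-180.0, -0.0, 90.3]
wrist_force: [0.3, 1.0, -0.2]
opening: 0.0085
finger_force: 97.8
clock: 7.52
eef_pos: [0.5248, -0.0083, 0.1499]
tool_rot: [180.0, -0.0, 90.2]
wrist_force: [-0.0, -1.0, 0.2]
opening: 0.008
finger_force: 97.8
-0.03,0.15,0.39,0,0,0.01,0,  -0.03,0.15,0.39,0,0,0.01,0,  -0.03,0.16,0.39,0,0,0,0,  -0.03,0.15,0.39,0,0,0.01,0,  -0.03,0.16,0.4,0,0,0,0
end [ 0.544  -0.0121  0.1009] [179.9958  -0.0027  90.0166] from [ 0.5248 -0.0083  0.1499] [179.9958  -0.0027  90.1966] 7.5167
```

```bash
python3 -m creep '[-0.05,0.15,0.4,0,0,0,0, -0.05,0.15,0.4,0,0,0,0, -0.05,0.15,0.4,0,0,0,0, 0,0.15,0.4,0,0,0.03,0, 0,0.15,0.2,0,0,0,0, 0,0,0,0,0,0,0]'
python3 - <<'E'
from h import *
im=snapshot("side");cv2.imwrite("pics/side3.png",im[:,:,::-1])
r=models.cut_out("holder","side");s=telemetry.sense();print(s["eef_pos"],s["tool_rot"],s["wrist_force"])
a=cv2.resize(cv2.imread("pics/side3.png")[150:270,260:420],None,fx=5,fy=5,interpolation=cv2.INTER_CUBIC)
P=[pose(b,s["eef_pos"][0],s["eef_pos"][1],np.radians(s["tool_rot"][2]-90),s["eef_pos"][2]-.0255) for b in HB]
P.append(np.array([[.548,-.081,.07],[.548,.057,.07],[.608,.057,.07],[.608,-.081,.07]]))
P.append(np.array([[.608,-.081,.09],[.608,.057,.09],[.608,.057,.084],[.608,-.081,.084]]))
for b in P:
    p=((proj(b,camera_model("side"))-[260,150]+.5)*5).astype(np.int32)
    cv2.polylines(a,[cv2.convexHull(p)],True,(0,0,255),1)
cv2.imwrite("pics/s3.png",a)
E
```

```text
clock: 8.02
eef_pos: [0.5426, -0.0135, 0.1034]
tool_rot: [-179.9, 0.0, 89.8]
wrist_force: [0.6, 0.6, -0.4]
opening: 0.0082
finger_force: 97.8
[ 0.5428 -0.0134  0.1047] [-179.9635    0.0138   89.8508] [-0.1776  0.0213 -0.5853]
```

View pics/s3.png

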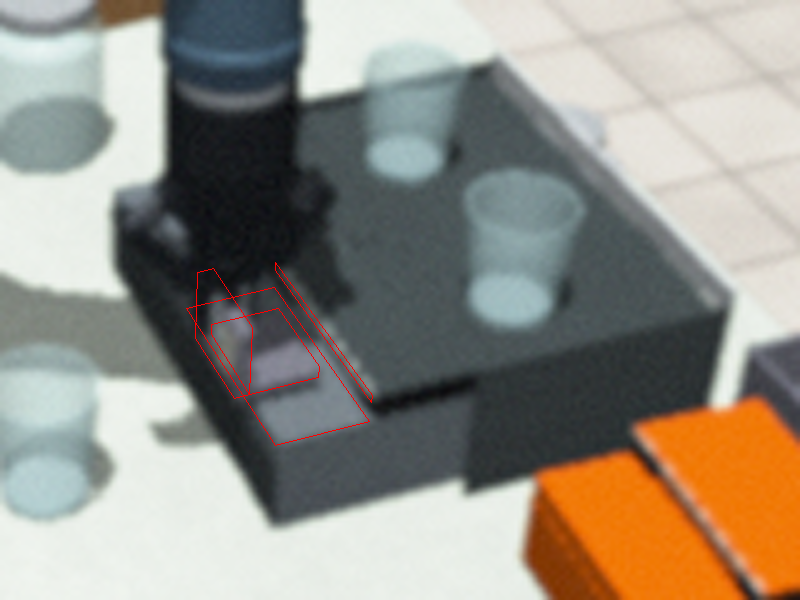

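```bash
python3 -m creep '[0,0,0.1,0,0,0,0, 0,0,0.1,0,0,0,0, 0,0,0.08,0,0,0,0, 0,0,0,0,0,0,0]'; python3 -m creep '[0,0,0.05,0,0,0,0, 0,0,0,0,0,0,0]';python3 -m creep '[0,0,0.05,0,0,0,0, 0,0,0,0,0,0,0]'
```

```text
clock: 8.45
eef_pos: [0.5426, -0.0131, 0.0978]
tool_rot: [-180.0, -0.0, 89.9]
wrist_force: [-0.8, -0.5, -0.6]
opening: 0.0082
finger_force: 97.8
clock: 8.62
eef_pos: [0.5428, -0.0132, 0.0967]
tool_rot: [-180.0, -0.0, 89.9]
wrist_force: [0.5, -0.2, -0.3]
opening: 0.0081
finger_force: 97.8
clock: 8.78
eef_pos: [0.543, -0.0132, 0.0957]
tool_rot: [180.0, -0.0, 89.9]
wrist_force: [-0.4, -0.2, 1.5]
opening: 0.0082
finger_force: 98.0
```

Light contact is beginning.

```bash
python3 -m creep '[0,0,0.03,0,0,0,0, 0,0,0,0,0,0,0]';python3 -m creep '[0,0,0.03,0,0,0,0, 0,0,0,0,0,0,0, 0,0,0,0,0,0,0]'
```

```text
clock: 8.95
eef_pos: [0.543, -0.0132, 0.0957]
tool_rot: [180.0, -0.0, 89.9]
wrist_force: [-3.2, 0.4, 10.3]
opening: 0.0082
finger_force: 99.3
clock: 9.2
eef_pos: [0.543, -0.0132, 0.0957]
tool_rot: [180.0, -0.1, 89.9]
wrist_force: [-6.3, 0.5, 18.6]
opening: 0.0081
finger_force: 100.7
```

```bash
python3 -m creep '[0,0,-0.05,0,0,0,0, 0,0.15,0,0,0,0,0, 0,0.15,0,0,0,0,0, 0,0.15,0,0,0,0,0, 0,0.15,0,0,0,0,0, 0,0,0,0,0,0,0]';python3 -m creep '[0,0.15,0,0,0,0,0, 0,0.15,0,0,0,0,0, 0,0.1,0,0,0,0,0, 0,0,0,0,0,0,0]'
```

```text
clock: 9.7
eef_pos: [0.5567, -0.0135, 0.0957]
tool_rot: [-179.8, -0.0, 89.8]
wrist_force: [-7.7, 0.2, 13.2]
opening: 0.0078
finger_force: 99.9
clock: 10.03
eef_pos: [0.5665, -0.0135, 0.0957]
tool_rot: [-179.8, -0.0, 89.8]
wrist_force: [-8.1, -0.3, 12.6]
opening: 0.0077
finger_force: 99.9
```

```bash
python3 -m creep '[0,0,-0.03,0,0,0,0, 0,0.08,0,0,0,0,0, 0,0,0,0,0,0,0]' | grep -E 'eef|wrist';for i in 1; do python3 -m creep '[0,0.08,0,0,0,0,0, 0,0.08,0,0,0,0,0, 0,0,0,0,0,0,0]'| grep -E 'eef|wrist'; done;python3 -m creep '[0,0.08,0,0,0,0,0, 0,0.08,0,0,0,0,0, 0,0,0,0,0,0,0]'| grep -E 'eef|wrist'; python3 -m creep '[0,0.08,0,0,0,0,0, 0,0.08,0,0,0,0,0, 0,0,0,0,0,0,0]'| grep -E 'eef|wrist|tool'
```

```text
eef_pos: [0.5705, -0.0132, 0.0959]
wrist_force: [0.6, 0.1, -1.0]
eef_pos: [0.5744, -0.0133, 0.096]
wrist_force: [1.0, -0.8, 0.1]
eef_pos: [0.5781, -0.0133, 0.096]
wrist_force: [-0.2, 0.0, -0.1]
eef_pos: [0.5812, -0.0133, 0.0958]
tool_rot: [-179.9, -0.0, 89.9]
wrist_force: [-3.3, -0.4, 0.9]
```

```bash
python3 -m creep '[0,0.08,0,0,0,0,0, 0,0.08,0,0,0,0,0, 0,0,0,0,0,0,0]'| grep -E 'eef|wrist'; python3 -m creep '[0,0.08,0,0,0,0,0, 0,0.08,0,0,0,0,0, 0,0,0,0,0,0,0]'| grep -E 'eef|wrist|tool'; python3 -m creep '[0,0.06,0,0,0,0,0, 0,0,0,0,0,0,0]'| grep -E 'eef|wrist|tool'
```

```text
eef_pos: [0.585, -0.0134, 0.0958]
wrist_force: [-4.9, -0.5, 2.5]
eef_pos: [0.5886, -0.0134, 0.0958]
tool_rot: [-179.8, -0.0, 89.9]
wrist_force: [-6.4, 1.4, 3.0]
eef_pos: [0.5897, -0.0134, 0.0958]
tool_rot: [-179.8, -0.0, 89.9]
wrist_force: [-7.5, -0.4, 4.2]
```

```bash
python3 -m creep '[0,0.05,0,0,0,0,0, 0,0,0,0,0,0,0]'| grep -E 'eef|wrist'; python3 -m creep '[0,0.05,0,0,0,0,0, 0,0,0,0,0,0,0]'| grep -E 'eef|wrist|tool'; python3 -m creep '[0,0.05,0,0,0,0,0, 0,0,0,0,0,0,0]'| grep -E 'eef|wrist|tool'
```

```text
eef_pos: [0.5904, -0.0134, 0.0958]
wrist_force: [-9.7, 0.9, 7.9]
eef_pos: [0.5904, -0.0134, 0.0959]
tool_rot: [-179.6, -0.0, 89.8]
wrist_force: [-13.8, 0.4, 12.2]
eef_pos: [0.5905, -0.0134, 0.0959]
tool_rot: [-179.4, -0.1, 89.8]
wrist_force: [-17.0, 1.6, 17.0]
```

```bash
python3 -m creep '[0,0.03,0,0,0,0,0, 0,0,0,0,0,0,0, 0,0,0,0,0,0,0, 0,0,0,0,0,0,0, 0,0,0,0,0,0,0]'
python3 - <<'E'
from h import *
im=snapshot("side");a=cv2.resize(im[150:270,260:420,::-1],None,fx=5,fy=5,interpolation=cv2.INTER_CUBIC);cv2.imwrite("pics/s4.png",a)
E
```

```text
clock: 12.62
eef_pos: [0.5905, -0.0133, 0.096]
tool_rot: [-179.4, -0.1, 89.8]
wrist_force: [-19.7, 1.4, 18.6]
opening: 0.0081
finger_force: 101.1
```

View pics/s4.png

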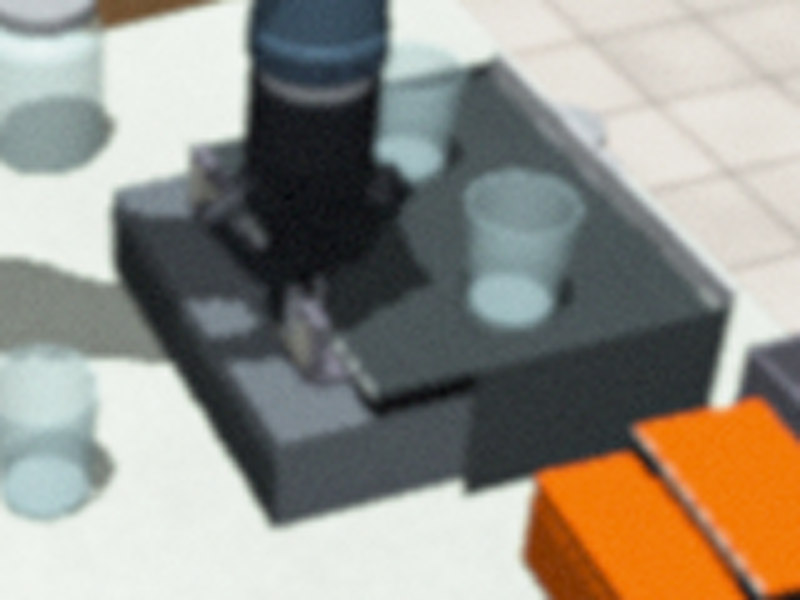

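The picture shows the tongue under the lip and the plate close to it at about (315,335). The goods look undisturbed. The force rose from about 3 to 7 N over roughly 11 mm, then went solid.

```bash
python3 -c "
from rig import manip;print(manip.close_job())"
```

```text
the job is handed in; nothing more can be done
None
```

The job is handed in with the holder in the free bay, its tongue pressed against the solid stop and the gripper still holding it there with about 20 N of push. The goods in view looked undisturbed, and the hand-in gave no verdict.

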